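# Sweep the loose parts into the pocket of the sorting tray

### The job

Three small round parts lie loose in the wide end of the metal sorting tray: a spool wheel, a rubber grommet and a toothed gear. With the fingertips sweep all three along the tray's floor through the funnel until each lies flat, still the same way up, wholly inside the pocket at the narrow end; only push them, never pick them up. Leave the cap and the ribbed piston that stand in the bays beside the pocket, and the oil bottle next to the tray, where they are.

Things in the scene. Friction and masses are not known exactly. Their poses are not given: they have to be found in the camera images.
- sorting_tray: Grey metal tray fixed to the desk, 180 mm wide (its x) by 240 mm long (its y). Origin: centre of its underside, on the desk; z up. Flat floor 6 mm above the desk; rim and fences 4 mm thick, 14 mm above the floor (top 20 mm above the desk, corner posts 1 mm more). Inside the rim: x -86 to +86 mm, y -116 to +116 mm. The parts start in the wide end, at y below -6 mm.
- pocket_mouth (a point): Centre of the pocket's mouth, on the tray floor, at tray y +30 mm. Axes as the tray's: y points into the pocket, 68 mm wide (x +-34 mm) and 86 mm deep to the end rim, between two straight fences. Slanting fences form the funnel: in this frame from x +-36, y 0 back to the side rims at x +-88, y -36 mm. Closed bays lie left and right of the pocket.
- spool_wheel: Dark printed spool wheel, two flanges with a waist, 26 mm in diameter, 14 mm tall, 30 g, lying flat in the tray. Origin: centre of its underside.
- rubber_grommet: Dark rubber grommet disc with a groove round it, 26 mm in diameter, 10 mm tall, 12 g, lying flat in the tray. Origin: centre of its underside.
- nylon_gear: Pale nylon spur gear, 25 mm in diameter, 11 mm tall (toothed rim 8 mm tall), 12 g, lying flat in the tray. Origin: centre of its underside.
- white_cap: Bystander: whitish bottle-shaped cap, 26 mm in diameter, 44 mm tall, standing loose in the bay on the -x side of the pocket. Origin: centre of its underside.
- ribbed_piston: Bystander: ribbed plastic piston, 23 mm in diameter, 40 mm tall, standing loose in the bay on the +x side of the pocket. Origin: centre of its underside.
- oil_bottle: Bystander: small oil bottle with a pointed cap, 36 mm in diameter, 102 mm tall, standing loose on the desk beside the tray. Origin: centre of its underside.
There are look-alikes about, which are no part of the job. What is shaped like the spool_wheel but green is not meant. Leave any green look-alike of the nylon_gear alone.

How it is judged (in metres and radians):
At the end, for the whole second after the job is handed in: The spool wheel, the grommet and the gear all lie flat, the same way up and at rest on the tray's floor in the pocket, each centre at least 10 mm past the mouth and between the pocket's walls; the white cap, the piston and the oil bottle stand upright within 12 mm of where they were (y of spool_wheel in the frame of pocket_mouth between 0.01 and 0.086 m and x of spool_wheel in the frame of pocket_mouth between -0.034 and 0.034 m and z of each of spool_wheel, rubber_grommet, nylon_gear in the frame of pocket_mouth below 0.006 m and linear speed of each of spool_wheel, rubber_grommet, nylon_gear below 0.02 m/s and angle between each of spool_wheel, rubber_grommet, nylon_gear's own z axis and vertical below 0.3 rad and y of rubber_grommet in the frame of pocket_mouth between 0.01 and 0.086 m and x of rubber_grommet in the frame of pocket_mouth between -0.034 and 0.034 m and y of nylon_gear in the frame of pocket_mouth between 0.01 and 0.086 m and x of nylon_gear in the frame of pocket_mouth between -0.034 and 0.034 m and distance of each of white_cap, ribbed_piston, oil_bottle from where it was at the start of the episode below 0.012 m and angle between each of white_cap, ribbed_piston, oil_bottle's own z axis and vertical below 0.2 rad); the robot touches nothing.
It fails at once if the spool wheel, grommet or gear is lifted more than 12 mm off the tray's floor (z of any of spool_wheel, rubber_grommet, nylon_gear in the frame of pocket_mouth above 0.012 m).
It fails at once if the white cap, piston or oil bottle is moved more than 15 mm or knocked over (distance of any of white_cap, ribbed_piston, oil_bottle from where it was at the start of the episode above 0.015 m).
It also fails if it takes over 48 s, if anything falls off the work surface, if the arm or the gripper's body presses on something with over 40 N, if the wrist force passes 120 N, or if a joint passes its speed limit or range.

### The arm

A 6-joint arm with a two-finger parallel gripper is mounted at the origin on a cart in front of the work surface, level with it; the furniture and walls round the work are solid. World frame = base frame: x ahead of the robot, y to its left, z up, the work surface at z = 0. Lengths are in mm, angles in degrees, forces in N, time in s.
With the tool pointing down it reaches from about 325 to 925 mm from the base axis. Payload 3.1 kg.
Tool frame: the origin (TCP) lies at the very end of the fingers, on their centre line; the grasp point (between the pads) lies grasp_offset behind it (grasp_offset is the distance from the TCP to the grasp point, in mm); z points along the fingers, x is the direction in which the jaws open and shut, and the axes are right-handed (so a half turn about z gives the same grasp; the last joint's range is limited). The gripper opens to 85 mm and grips with 20 to 120 N. Pads are 22 mm wide; open, the fingers measure 114 mm over their backs; the gripper's body (76 mm by 85 mm) begins 54 mm behind the grasp point. The pads swing forward as they close: fully open they stand 13 mm farther back than shut.
Start: joints at [-83.09, 12.427, 92.441, -0, 75.132, -6.429], TCP at [144.21, -608.147, 231.3] pointing down, gripper open.
Joint ranges: [-157.48, 157.48], [-44.54, 120.13], [17.64, 146.25], [-64.5, 244.5], [7.68, 150.69], [-147.95, 147.95]. Speed limits (degrees/s): [159.86, 159.86, 180, 180, 180, 180].

### API

Orientations are given as [roll, pitch, yaw] about the fixed x, y, z axes, in that order (R = Rz(yaw) Ry(pitch) Rx(roll)).
In Python, from station import * gives the robot as it stands. Calls block until the motion is done:
- goto(position, orientation): joint-space move of the TCP to a pose.
- move_l(position, attitude=None, speed=150): straight line of the TCP; attitude=None keeps the orientation; speed is the mean speed in mm/s.
- move_j(angles): joint-space move.
- grip(opening, squeeze=None): finger opening in mm; squeeze is the grip in N (None keeps the last); returns when the fingers have stopped.
- wait(seconds).
- solve_ik(position, orientation): joint angles nearest the present ones, or None.
- get_obs(): the state.
- get_image(name): name is "side" or "top" or "wrist"; returns the picture (420x560x3 uint8, red, green, blue); there is no depth.
- get_calibration(name): a dict with "fx", "fy", "cx", "cy" (pixels), "R" (3x3) and "t" (3): a world point X has camera coordinates R X + t; the wrist camera has in their place "mount" (4x4, takes a point from camera to tool coordinates, whose origin is the TCP and whose axes are the tool frame's). Camera axes: x right, y down, z forward; pixel columns grow to the right and rows downward; lengths in mm; the calibration is good to about 2 mm. A picture is of the moment at which its call begins: read the wrist's pose just before it. get_calibration takes no time and is no camera call.
A pose or a line that the arm cannot do raises Unreachable and nothing moves.
- sign_off(): hands the job in, once; it reports no verdict.
Trained networks look in the newest picture that a camera, given by its name, has taken for a name from the list of things; names that differ only in an ending like _2 or _b are one class to them, and where a whole thing is asked for, a point or a joint stands for the part that bears it (a point fixed in the world has none). Each returns a list of dicts, best first, with "score" (0 to 1); they miss things now and then, are a little off and sometimes report something else, mostly with a low value. They report only what shows in the picture. A call takes as long as a camera call. They do not tell look-alikes from the thing itself.
- spot_in(name, camera): "extent" ([centre column, centre row, width, height] in pixels, round what is visible of it).
- regions_of(name, camera): "region" (420x560 bool, what is visible of it) and "extent" ([centre column, centre row, width, height] in pixels, round what is visible of it).
The state is a dict: "t": time; "joint_pos": joint angles; "qvel": joint speeds; "effort": joint torques, N m; "tcp_pos": TCP position; "ee_rot": TCP orientation; "wrist_force": force on the tool from outside, world axes, zero at the start; "moment": the same for the moment, N m; "grip_width": finger opening in mm.
Only numpy, scipy, OpenCV 4.12 (cv2) and the standard library are available. Lean on these libraries where they do the work, as an engineer would, in place of code of your own. Each camera call takes 0.05 s, during which the arm holds its last target.

## Working session

There is one attempt and no reset: what is moved stays moved. The work goes in short steps, each a Python script; the robot and the scene stay as the last script left them, time stands still between calls to the robot, and variables do not carry over. Pictures are saved under pics/ and viewed, and the job is handed in when it is done.

```bash
mkdir -p pics; ls
python3 - <<'E'
from station import *
import cv2,numpy as np
for n in ["top","side","wrist"]:
    im=get_image(n); cv2.imwrite(f"pics/{n}0.png",im[:,:,::-1])
    c=get_calibration(n); print(n,{k:np.round(v,3).tolist() for k,v in c.items()})
o=get_obs(); print(o)
for nm in ["sorting_tray","spool_wheel","rubber_grommet","nylon_gear","white_cap","ribbed_piston","oil_bottle"]:
    print(nm,[(round(d["score"],2),np.round(d["extent"]).tolist()) for d in spot_in(nm,"top")])
print(get_obs()["t"])
E
```

```text
pics
top {'fx': 480.571, 'fy': 480.571, 'cx': 281.443, 'cy': 206.002, 'R': [[-0.172, -0.985, 0.002], [-0.963, 0.167, -0.21], [0.207, -0.038, -0.978]], 't': [-107.314, 583.027, 818.675]}
side {'fx': 436.89, 'fy': 436.89, 'cx': 281.46, 'cy': 207.49, 'R': [[-1.0, 0.012, 0.021], [-0.013, 0.453, -0.891], [-0.02, -0.891, -0.453]], 't': [573.038, 120.444, 830.933]}
wrist {'fx': 353.524, 'fy': 353.524, 'cx': 285.34, 'cy': 210.669, 'mount': [[1.0, -0.0, -0.0, 0.288], [0.001, 0.95, 0.313, -80.894], [0.0, -0.313, 0.95, -143.329], [0.0, 0.0, 0.0, 1.0]]}
{'t': 0.15, 'joint_pos': array([-8.30898967e+01,  1.24657882e+01,  9.25106197e+01, -4.18655487e-03,
        7.51329766e+01, -6.42844380e+00]), 'qvel': array([ 0.03286394, -0.17092375, -0.18637376,  0.06202451,  0.006134  ,
       -0.05515386]), 'effort': array([ 4.06986419e-04, -3.97450233e+01, -3.04413950e+01, -1.42971339e-04,
        5.80169537e-03, -1.28139794e-05]), 'tcp_pos': array([ 144.11344548, -607.48881335,  230.24981077]), 'ee_rot': array([-1.79991772e+02,  1.09149612e-01, -7.66603670e+01]), 'wrist_force': array([-0.30853593,  1.10670264,  0.2073624 ]), 'moment': array([0.01452385, 0.01391418, 0.01104918]), 'grip_width': 85.54984524658887}
sorting_tray [(0.64, [318.0, 234.0, 145.0, 118.0]), (0.28, [344.0, 226.0, 13.0, 16.0])]
spool_wheel [(0.46, [328.0, 206.0, 8.0, 17.0])]
rubber_grommet [(0.62, [336.0, 255.0, 14.0, 11.0])]
nylon_gear [(0.61, [345.0, 226.0, 10.0, 13.0]), (0.45, [371.0, 121.0, 9.0, 14.0])]
white_cap [(0.43, [283.0, 274.0, 16.0, 14.0])]
ribbed_piston []
oil_bottle [(0.58, [184.0, 298.0, 21.0, 20.0])]
0.5
```

Run:
```python
import cv2
a=cv2.imread("pics/top0.png")
cv2.imwrite("pics/topcrop.png",cv2.resize(a[100:320,160:420],None,fx=3,fy=3,interpolation=cv2.INTER_CUBIC)[:600*2])
cv2.imwrite("pics/topcrop2.png",cv2.resize(a[150:320,220:420],(800,680))[:600])
```

```text
(no output)
```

View pics/top0.png

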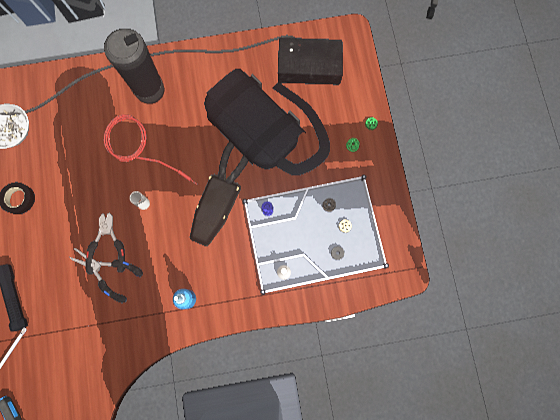

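View pics/side0.png

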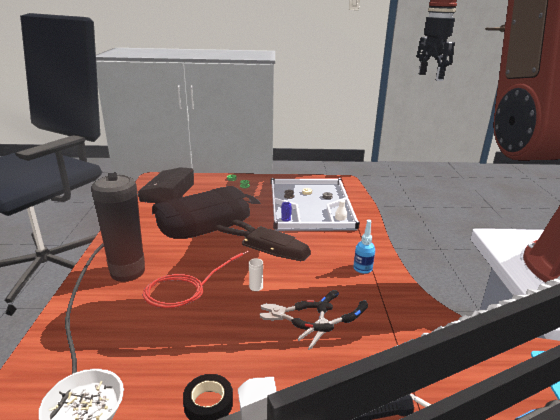

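View pics/wrist0.png

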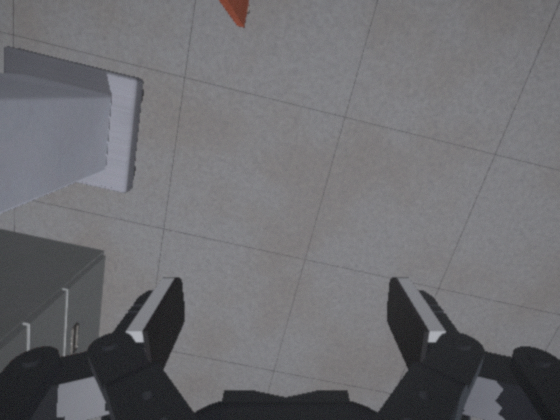

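```bash
sleep 0
```

```text
(no output)
```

View pics/topcrop2.png

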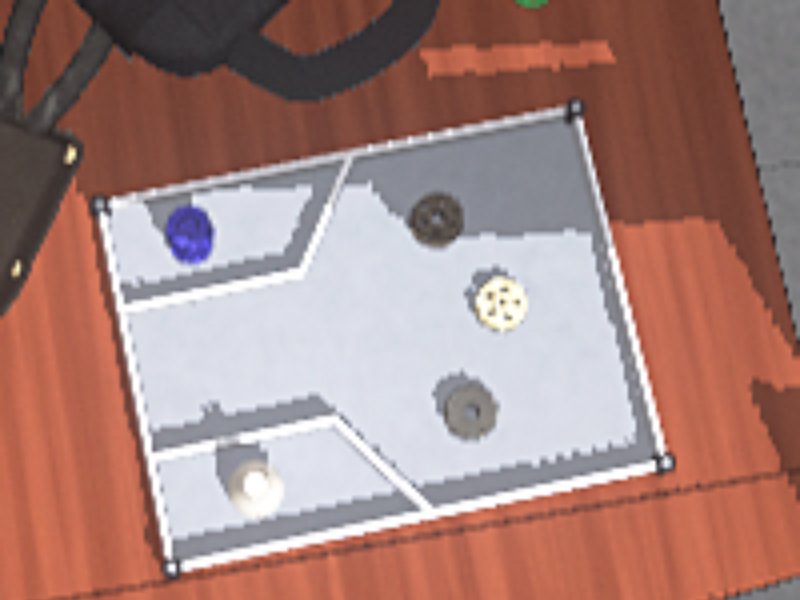

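The top view shows the tray with the pocket at the left. There are dark ringed discs at (329,205) and (337,252) and the pale gear at (345,226). The green look-alikes lie outside the tray at (371,122) and (353,145). The cap is at (283,272), the blue piston at (267,208) and the bottle at (184,298). Only the three discs inside the tray are non-green, so they are the targets.

```bash
cat > h.py <<'E'
import numpy as np
from station import *
def ray(px,c):
    d=np.array([(px[0]-c["cx"])/c["fx"],(px[1]-c["cy"])/c["fy"],1.])
    R=np.array(c["R"]);t=np.array(c["t"])
    return -R.T@t, R.T@d
def at_z(px,c,z):
    o,d=ray(px,c); return o+d*(z-o[2])/d[2]
def fit(P,L):  # tray local->world 2D rigid
    P=np.array(P)[:,:2];L=np.array(L,float);pc=P.mean(0);lc=L.mean(0)
    H=(L-lc).T@(P-pc);a=np.arctan2(H[0,1]-H[1,0],H[0,0]+H[1,1])
    R=np.array([[np.cos(a),-np.sin(a)],[np.sin(a),np.cos(a)]])
    t=pc-R@lc; return a,R,t,np.linalg.norm((L@R.T+t)-P,axis=1)
E
python3 - <<'E'
from h import *
c=get_calibration("top")
cor=[(245,201.25),(363.75,177),(386.5,265.5),(263,292)]
P=[at_z(p,c,20) for p in cor];print(np.round(P,1))
print([round(np.linalg.norm(P[i]-P[(i+1)%4]),1) for i in range(4)])
# pocket end: image left; 
L=[(88,118),(88,-118),(-88,-118),(-88,118)]
a,R,t,e=fit(P,L);print(np.degrees(a),t,e)
for n,p,z in [("darkA",(329,204.7),18),("gear",(345,225.7),15),("darkB",(337.5,252),16),("cap",(283,273),35),("piston",(267.5,208),35),("bottle",(184,298),60)]:
    w=at_z(p,c,z);print(n,np.round(w,1),np.round(R.T@(w[:2]-t),1))
print(np.linalg.norm(t))
E
```

```text
[[ 586.1 -139.7   20. ]
 [ 594.4 -375.1   20. ]
 [ 418.9 -381.5   20. ]
 [ 410.4 -145.7   20. ]]
[np.float64(235.5), np.float64(175.5), np.float64(236.0), np.float64(175.9)]
2.0379553219413364 [ 502.43961169 -260.50669715] [0.2665864  0.31133648 0.23973548 0.06353954]
darkA [ 552.1 -298.1   18. ] [ 48.3 -39.3]
gear [ 507.1 -320.8   15. ] [  2.5 -60.4]
darkB [ 459.9 -296.6   16. ] [-43.8 -34.6]
cap [ 437.3 -187.9   35. ] [-62.5  74.9]
piston [ 562.4 -180.1   35. ] [62.8 78.3]
bottle [422.4  -7.9  60. ] [-71.  255.3]
565.9587464291428
```

```bash
cat >> h.py <<'E'
A0=2.038; T0=np.array([502.44,-260.51])
a_=np.radians(A0);RT=np.array([[np.cos(a_),-np.sin(a_)],[np.sin(a_),np.cos(a_)]])
def W(x,y,z): return np.r_[RT@np.array([x,y])+T0,z]
def Lc(w): return RT.T@(np.array(w)[:2]-T0)
def wristcal():
    from scipy.spatial.transform import Rotation as Ro
    o=get_obs();c=get_calibration("wrist");M=np.array(c["mount"])
    T=np.eye(4);T[:3,:3]=Ro.from_euler("xyz",o["ee_rot"],degrees=True).as_matrix();T[:3,3]=o["tcp_pos"]
    C=np.linalg.inv(T@M);c=dict(c);c["R"]=C[:3,:3];c["t"]=C[:3,3];return c
def proj(X,c):
    p=np.array(c["R"])@X+np.array(c["t"]);return np.array([c["fx"]*p[0]/p[2]+c["cx"],c["fy"]*p[1]/p[2]+c["cy"]])
E
python3 - <<'E'
from h import *
import cv2
goto(W(0,-60,200),[180,0,A0]); grip(16)
o=get_obs();print(o["t"],o["tcp_pos"],o["ee_rot"],o["grip_width"],np.round(o["joint_pos"],1))
c=wristcal(); im=get_image("wrist"); b=im[:,:,::-1].copy();cv2.imwrite("pics/w1.png",b)
for n in ["spool_wheel","rubber_grommet","nylon_gear"]:
    for d in spot_in(n,"wrist"):
        w=at_z(d["extent"][:2],c,13);print(n,round(d["score"],2),np.round(d["extent"]),np.round(Lc(w),1))
for q in [(88,118),(88,-118),(-88,-118),(-88,118),(36,30),(-36,30)]:
    p=proj(W(*q,20),c); cv2.circle(b,tuple(int(v) for v in p),3,(0,0,255),1)
cv2.imwrite("pics/w1b.png",b)
E
```

```text
2.85 [ 504.55935828 -320.46617545  199.98068513] [-1.79999509e+02  1.72533137e-03  2.03872090e+00] 16.035929985852082 [-39.1  10.8  97.9  -0.   71.4 -41.2]
spool_wheel 0.83 [338. 160.  27.  30.] [ 50.4 -38.8]
spool_wheel 0.65 [442. 232.  31.  28.] [ 157.7 -110.8]
rubber_grommet 0.83 [234. 156.  33.  25.] [-47.1 -34.7]
nylon_gear 0.91 [288. 183.  26.  22.] [  2.8 -60.2]
nylon_gear 0.67 [472. 276.  23.  23.] [ 195.6 -160. ]
```

View pics/w1b.png

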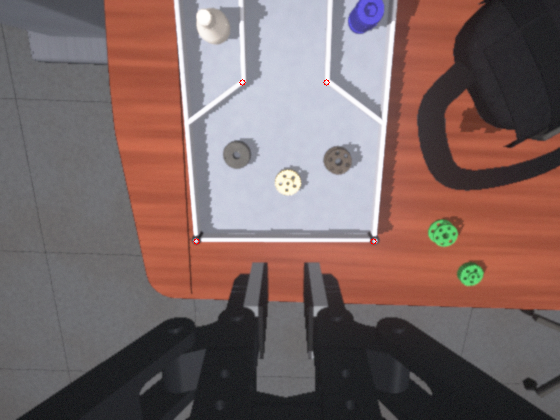

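The wrist view overlays the tray model exactly. It shows the spool at (338,160), the grommet at (234,156) and the gear at (288,183) in the tray. The two green ones at (442,232) and (472,276) are outside it. I'll push the gear first.

```bash
cat >> h.py <<'E'
D=21.2
def tc(x,y,th,d=D):
    t=np.radians(th);return x+d*np.sin(t),y-d*np.cos(t)
def sweep(wps,z=8.5,speed=60,back=13):
    x,y,th=wps[0]; p=tc(x,y,th,D+back)
    goto(W(*p,60),[180,0,A0+th]); move_l(W(*p,z),speed=120)
    o=get_obs();print("down",np.round(o["tcp_pos"],1),np.round(o["wrist_force"],1),round(o["t"],2))
    for i,(x,y,th) in enumerate(wps):
        move_l(W(*tc(x,y,th),z),[180,0,A0+th],speed=speed)
        o=get_obs();print(i,np.round(Lc(o["tcp_pos"]),1),np.round(o["wrist_force"],1),round(o["t"],2))
    x,y,th=wps[-1]
    move_l(W(*tc(x,y,th,D+12),z),speed=80); move_l(W(*tc(x,y,th,D+12),60),speed=200)
def look(name,xy=(0,-60),z=200):
    import cv2
    goto(W(*xy,z),[180,0,A0]); c=wristcal(); im=get_image("wrist");cv2.imwrite(name,im[:,:,::-1])
    for n in ["spool_wheel","rubber_grommet","nylon_gear"]:
        for d in spot_in(n,"wrist"):
            w=at_z(d["extent"][:2],c,13);print(n,round(d["score"],2),np.round(d["extent"]),np.round(Lc(w),1))
    print(get_obs()["t"])
E
python3 - <<'E'
from h import *
sweep([(2.7,-60,0),(-2,-10,3),(-4,64,0)],speed=70)
look("pics/w2.png",(0,0))
E
```

```text
down [ 509.1 -354.9    9.4] [-0.3 -0.2  0.4] 4.26
0 [  3.  -80.7] [-0.5  0.4  0.3] 4.59
1 [ -0.7 -31.3] [1.3 0.4 0. ] 5.46
2 [-3.8 42.4] [-0.2 -0.6  0.5] 6.67
spool_wheel 0.59 [338. 220.  27.  28.] [ 51.5 -37.6]
spool_wheel 0.56 [436. 286.  31.  27.] [ 158.7 -111. ]
rubber_grommet 0.96 [238. 216.  28.  25.] [-46.7 -33. ]
rubber_grommet 0.75 [364.  94.  34.  31.] [69.6 81. ]
nylon_gear 0.74 [280. 115.  26.  24.] [-5.3 63.3]
nylon_gear 0.56 [464. 326.  24.  24.] [ 195.5 -160.3]
8.2
```

View pics/w2.png

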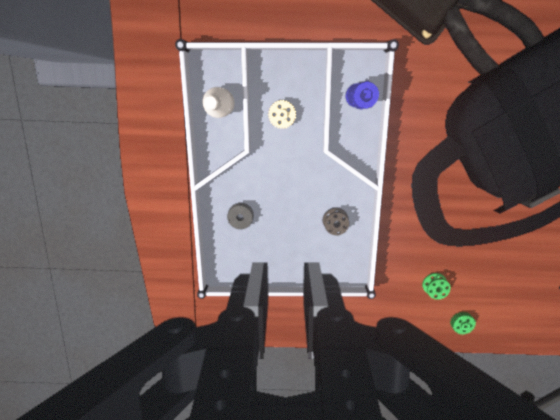

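The gear is now in the pocket at pixel (282,114), which is tray (-5,63). The cap and piston are untouched. Next is the spool.

Run:
```python
from h import *
sweep([(49.3,-38.7,10),(41,-22,25),(27,-4,38),(14,12,25),(4,30,10),(4,60,0)],speed=60,back=11)
look("pics/w3.png",(0,0))
```

```text
down [ 560.2 -329.1    9.3] [0.3 0.  0.3] 9.48
0 [ 53. -59.] [-0.4  0.5  0.7] 9.82
1 [ 50.1 -41.4] [-1.  -0.1  0.1] 10.28
2 [ 40.3 -21.2] [ 0.4 -0.1  0.1] 10.81
3 [23.4 -7.7] [-0.  -0.4 -0.8] 11.32
4 [8.2 8.7] [-0.7  0.2 -0.2] 11.85
5 [ 4.3 38.4] [0.9 0.5 0.1] 12.5
spool_wheel 0.86 [436. 284.  31.  27.] [ 158.1 -109.2]
spool_wheel 0.85 [291. 121.  27.  28.] [ 5.2 57.6]
rubber_grommet 0.9 [238. 218.  32.  27.] [-46.9 -34.9]
nylon_gear 0.96 [462. 326.  22.  24.] [ 192.9 -160.9]
nylon_gear 0.66 [277.  96.  28.  24.] [-7.5 79.2]
14.0333
```

View pics/w3.png

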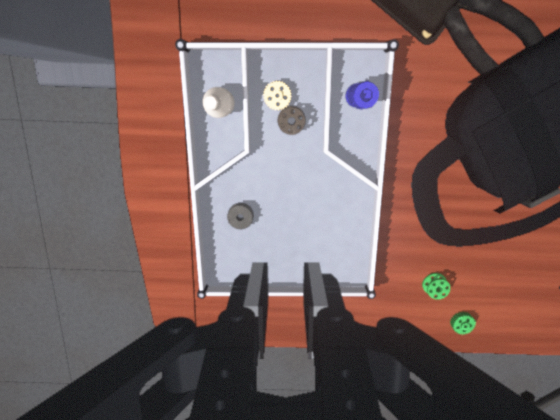

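The spool is at pixel (291,121), tray (5,58), and the gear sits beyond it at (277,96). The grommet at (239,216) is next.

Run:
```python
from h import *
sweep([(-45.3,-34,-12),(-37,-19,-25),(-25,-3,-38),(-13,12,-25),(-4,30,-10),(-4,58,0)],speed=60,back=11)
look("pics/w4.png",(0,0),220)
import cv2
cv2.imwrite("pics/t4.png",cv2.resize(get_image("top")[150:320,220:420,::-1],(700,595)))
```

```text
down [ 453.7 -328.1    9.3] [ 0.  -0.2  0.1] 15.31
0 [-49.3 -54.4] [ 0.1  0.4 -0.7] 15.64
1 [-45.8 -38.4] [-0.6  0.2  0.1] 16.07
2 [-38.  -20.2] [-0.   0.8  0.1] 16.56
3 [-22.1  -7.5] [ 0.  -0.5 -0.2] 17.05
4 [-8.   8.9] [ 0.4 -0.8 -0.8] 17.56
5 [-4.  36.6] [ 0.1 -0.1 -0.2] 18.18
spool_wheel 0.8 [300.  95.  27.  28.] [13.  80.3]
spool_wheel 0.8 [430. 279.  31.  27.] [ 159.1 -112.9]
spool_wheel 0.45 [360.  96.  31.  30.] [69.  79.7]
rubber_grommet 0.85 [280. 121.  31.  28.] [-5.8 56.9]
nylon_gear 0.89 [456. 316.  20.  26.] [ 195.4 -160.1]
nylon_gear 0.63 [277.  83.  28.  26.] [-8.4 91.3]
19.775
```

View pics/w4.png

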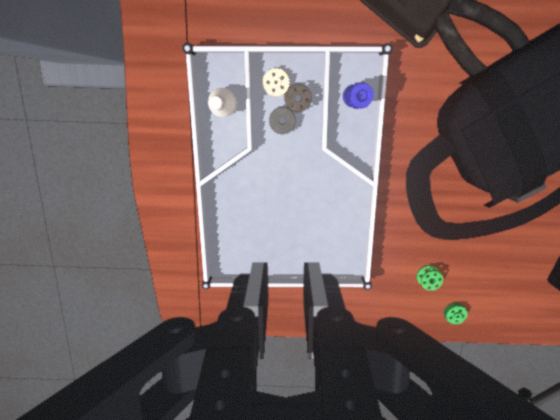

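View pics/t4.png

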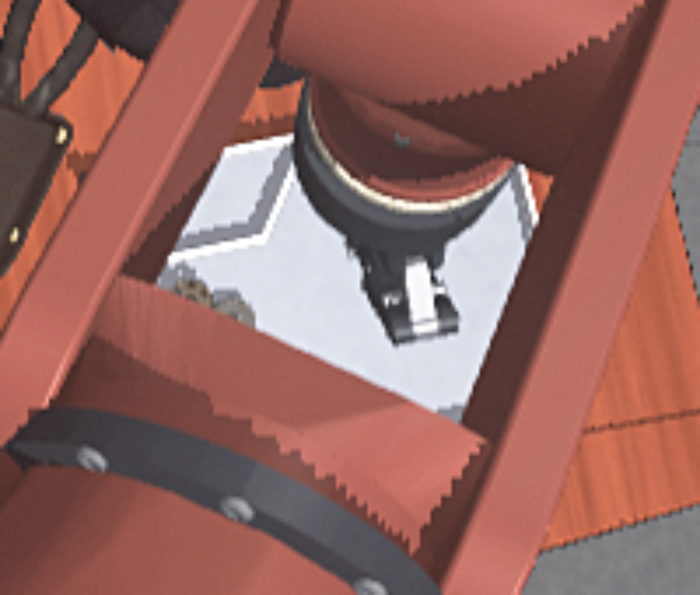

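Run:
```python
from h import *
import cv2
look("pics/w5.png",(0,20),160)
c=wristcal();p=proj(W(0,75,10),c);a=cv2.imread("pics/w5.png");u,v=int(p[0]),int(p[1]);print(p)
cv2.imwrite("pics/w5c.png",cv2.resize(a[max(0,v-60):v+60,u-80:u+80],(800,600),interpolation=cv2.INTER_CUBIC))
move_j([-83.09,12.427,92.441,0,75.132,-6.429])
t=get_image("top");cv2.imwrite("pics/t5.png",cv2.resize(t[150:320,160:360,::-1],(700,595)))
ct=get_calibration("top")
for n in ["white_cap","ribbed_piston","oil_bottle","spool_wheel","rubber_grommet","nylon_gear"]:
    print(n,[(round(d["score"],2),np.round(d["extent"]).tolist(),np.round(Lc(at_z(d["extent"][:2],ct,13)),1).tolist()) for d in spot_in(n,"top")])
print(get_obs()["t"])
```

```text
spool_wheel 0.86 [452. 329.  30.  34.] [ 158.1 -112. ]
spool_wheel 0.77 [303. 124.  30.  34.] [12.5 79.3]
rubber_grommet 0.67 [280. 151.  35.  34.] [-6.1 57.7]
nylon_gear 0.74 [275. 109.  31.  30.] [-9.5 90.6]
nylon_gear 0.67 [483. 365.  24.  21.] [ 195.4 -154.7]
20.3833
[281.90771507 124.21737971]
white_cap [(0.55, [285.0, 274.0, 16.0, 16.0], [-63.7, 71.0])]
ribbed_piston [(0.53, [266.0, 209.0, 11.0, 15.0], [65.4, 81.5])]
oil_bottle []
spool_wheel [(0.64, [354.0, 143.0, 14.0, 10.0], [162.3, -117.1]), (0.58, [273.0, 237.0, 11.0, 16.0], [10.2, 78.7])]
rubber_grommet []
nylon_gear [(0.75, [274.0, 236.0, 13.0, 15.0], [10.9, 77.6]), (0.45, [267.0, 248.0, 15.0, 17.0], [-8.0, 93.9]), (0.43, [372.0, 123.0, 14.0, 13.0], [195.8, -163.8])]
22.6083
```

View pics/w5c.png

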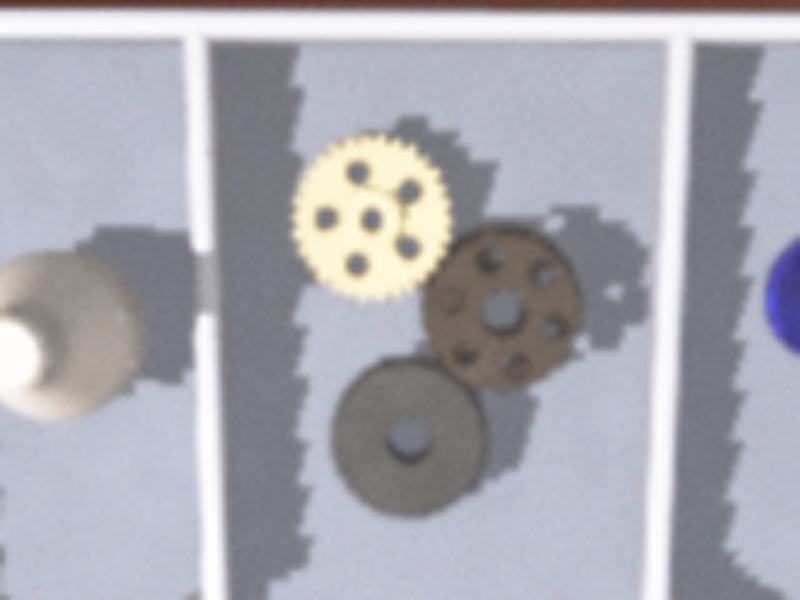

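View pics/t5.png

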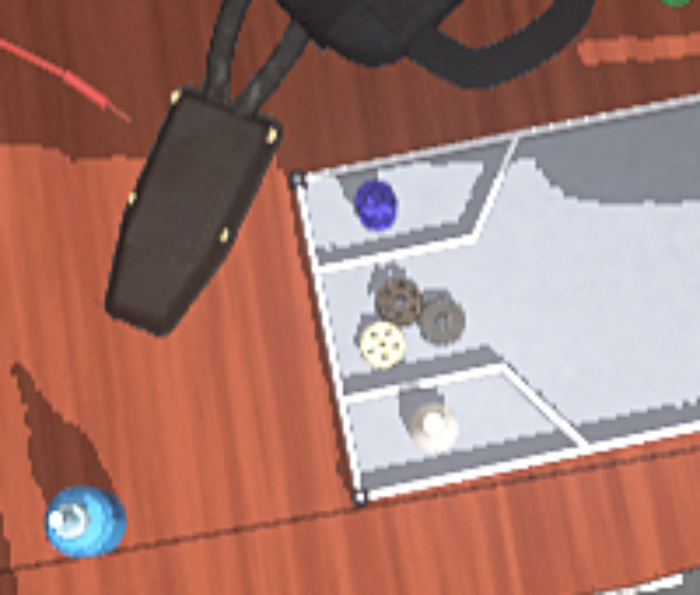

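All three lie flat inside the pocket. The cap, piston and bottle are where they were.

```bash
python3 -c "
from station import *
print(sign_off())"
```

```text
the job is handed in; nothing more can be done
None
```

The gear, the spool wheel and the grommet are all in the pocket. I swept them in one at a time with the fingertips, held 16 mm apart so each part sat in the gap. I then backed off, moved the arm to its start pose and handed the job in at about 22.6 s.

| Part | x in mouth frame (mm) | y in mouth frame (mm) | Allowed |
|---|---|---|---|
| Gear | -9 | 61 | x ±34, y 10 to 86 |
| Spool wheel | 12 | 49 | x ±34, y 10 to 86 |
| Grommet | -6 | 28 | x ±34, y 10 to 86 |

- **Flatness:** the close wrist view shows all three lying flat side by side, none riding on another. Upright here is judged from the pictures, not measured.
- **Forces:** wrist-force readings were taken after each descent and push step, and stayed within about 1.5 N per axis.
- **Bystanders:** in the final top view the cap, piston and oil bottle stand where they were, within 1 to 2 pixels for the cap and piston. The green look-alikes were left alone.
- **Checks that failed or disagreed:**
  - In the last top picture the network missed the grommet and the bottle. I confirmed both by eye, the bottle in the top picture and the grommet in the top and wrist pictures.
  - The network also reported the spool wheel a second time, as a gear. The close wrist picture settled which was which.

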